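# Mount an enamel roundel in its frame under the retaining ring

## Task

Mount the round picture in the empty wooden frame: set the round enamel roundel face up in the middle of the frame's round well, then lay the round brass retaining ring (flange down, collar up) flat and centred over it, so that it holds the roundel down and the picture shows through its window. Enamel chips, so set both parts down rather than drop them, and let go.

Things in the scene. Friction and masses are not known exactly. Their poses are not given: they have to be found in the camera images.
- frame: Empty square picture frame of brown wood, 170 x 170 mm, 28 mm high, fixed to the table, with a round well in its middle, open at the top: 120 mm across, 20 mm deep, its floor 8 mm above the table. Origin: centre of the frame's underside; z up, x and y along its sides. The only empty frame.
- roundel: Loose round enamel roundel, a disc 50 mm across and 12 mm thick, 60 g, white ceramic body with a blue face and a flower on it, lying face up on the table. Origin: centre of its underside; z up through its face. Bystanders: a square tile of the same make (50 x 50 mm) and a much smaller disc (28 mm across).
- ring: Loose round brass retaining ring, 250 g, lying collar up: flange 100 mm across, 10 mm thick, with a 32 mm window and beads on top; on it a collar to grip, 56 mm across outside, 46 inside, 22 mm high (32 mm in all). Origin: centre of its underside, z up. 10 mm play all round in the well; on the roundel its underside is 20 mm above the table. Bystander: a like mount, but square, 90 mm.
Mind the look-alikes: they are no part of the job. Leave any orange or turquoise look-alike of the roundel alone.

How it is judged:
By the outcome, as a careful person would: the job done as asked, in the order asked, and still so for the second after the job is handed in, with the robot touching nothing.
It also fails if it takes over 54 s, if anything falls off the work surface, if the arm or the gripper's body presses on something with over 40 N, if the wrist force passes 120 N, or if a joint passes its speed limit or range.

## Robot

A 7-joint arm with a two-finger parallel gripper is mounted at the origin on the work surface. World frame = base frame: x ahead of the robot, y to its left, z up, the work surface at z = 0. Lengths are in mm, angles in rad, forces in N, time in s.
With the tool pointing down it reaches from about 375 to 925 mm from the base axis. Payload 3.1 kg.
Tool frame: the origin (TCP) lies at the very end of the fingers, on their centre line; the grasp point (between the pads) lies 19 mm behind it; z points along the fingers, y is the line along which they close (so a half turn about z gives the same grasp; the last joint's range is limited). The gripper opens to 85 mm and grips with 20 to 120 N. Pads are 22 mm wide; open, the fingers measure 114 mm over their backs; the gripper's body (76 mm by 85 mm) begins 54 mm behind the grasp point. The pads swing forward as they close: fully open they stand 13 mm farther back than shut.
Start: joints at [-0.098, 0.383, 0.044, 1.598, -0.018, 1.161, -0.05], TCP at [650.002, 0.022, 231.269] pointing down, gripper open.
Joint ranges: [-2.61, 2.61], [-0.41, 2.15], [-1.48, 1.57], [0, 2.5], [-1.57, 4.71], [0.05, 1.97], [-2.85, 2.85]. Speed limits (rad/s): [2.79, 2.79, 3.14, 3.14, 3.14, 3.14, 3.14].

## Interface

Orientations are given as a rotation vector (axis times angle).
In Python, from workcell import arm gives the robot as it stands.
- The arm moves only by the tool carry_out, never from a script. Its argument "series" is a list that holds one entry, the list of rows, each a list of 5 numbers: the shift along the tool's x, y, z normalised to -1 to 1, where 1 is 0.1 m, then the turn about the tool's z normalised to -1 to 1, where 1 is 120 degrees, then the opening, from 0 (shut) to 1 (fully open). A call has 1 to 20 rows; each row is the pose to reach, as a shift and turn from the pose commanded when the call began, along the tool's axes at that moment; what a row does not reach only later rows make up. A row lasts 1/12 s, in which the tool goes at most 41.7 mm and 7.16 degrees, less where a joint would pass 70% of its speed; a pose out of reach is approached as far as the arm can. A call with a number of a shift or a turn outside -1 to 1 is refused whole. A call with a gripper value outside its range is refused whole. The fingers move at their own pace and stop on an object; "squeeze" is the grip in N (left out, the last holds). Time passes only in rows, so rows that repeat a pose let the fingers close. It gives the time, the measured TCP pose, the force, the opening and the grip force at its end, in the units of the state.
- arm.sense(): the state, without advancing time (a new reading comes with each control period).
- arm.read_camera(name): name is "scene" or "side" or "wrist"; returns a dict with "color" (384x512x3 uint8, blue, green, red), "depth" (384x512 float32, mm along the optical axis (not along the pixel's ray), 0 where there is no reading), "fov_y" (degrees; the focal length in pixels is half the picture's height over the tangent of half this angle, whatever the lens; pixels are square), "cx", "cy" (the principal point, pixels), "dist" ([k1, k2, p1, p2, k3] as OpenCV has them; the pictures are not rectified), "rvec" (rotation vector, rad) and "tvec" (3), from world to camera coordinates, as OpenCV has them. Camera axes: x right, y down, z forward; pixel columns grow to the right and rows downward; lengths in mm; the calibration is good to about 2 mm. A picture is of the moment at which its call begins.
- arm.finish_job(): hands the job in; it is judged then, once.
The state is a dict: "t": time; "qpos": joint angles; "dq": joint speeds; "joint_torque": joint torques, N m; "tcp_pos": TCP position; "tcp_rot": TCP orientation; "ft_force": force on the tool from outside, world axes, zero at the start; "moment": the same for the moment, N m; "gripper_width": finger opening in mm; "grasp_force": force on a finger pad.
Only numpy, scipy, OpenCV 4.12 (cv2) and the standard library are available. Lean on these libraries where they do the work, as an engineer would, in place of code of your own. Each camera call takes 0.05 s, during which the arm holds its last target. There are 200 camera calls.

## Working session

There is one attempt and no reset: what is moved stays moved. The work goes in short steps, Python scripts to look and compute and a tool call to move; the robot and the scene stay as the last step left them, time stands still between calls to the robot, and variables do not carry over. Pictures are saved under pics/ and viewed, at most 10 in all, crops included, and the job is handed in when it is done.

Besides the shell and the picture viewer there is one more tool, called after ">>>" as name(argument=value, ...) on one line, values as JSON. carry_out: Moves the arm, as the interface text tells. Scaled input: -1 to 1 covers 0.1 m each way for a shift and 120 degrees each way for a turn. Its arguments: {"type":"object","properties":{"series":{"type":"array"},"squeeze":{"type":"number"}},"required":["series"]}

```bash
mkdir -p pics
cat > h.py <<'E'
import numpy as np, cv2, pickle
from workcell import arm
def cap(n):
    c=arm.read_camera(n); pickle.dump(c,open(f'{n}.pkl','wb')); return c
def K(c):
    h=c['color'].shape[0]; f=h/2/np.tan(np.radians(c['fov_y'])/2)
    return np.array([[f,0,c['cx']],[0,f,c['cy']],[0,0,1.]])
def onplane(c,uv,z):
    uv=np.asarray(uv,float).reshape(-1,1,2)
    n=cv2.undistortPointsIter(uv,K(c),np.array(c['dist'],float),None,None,(3,100,1e-9)).reshape(-1,2)
    R=cv2.Rodrigues(np.array(c['rvec'],float))[0]; t=np.array(c['tvec'],float).ravel()
    o=-R.T@t; d=np.c_[n,np.ones(len(n))]@R
    return o+d*((z-o[2])/d[:,2])[:,None]
E
python3 - <<'E'
from h import *
a=cap('scene');b=cap('side');w=cap('wrist')
cv2.imwrite('pics/a.png',cv2.resize(a['color'],(800,600),interpolation=cv2.INTER_CUBIC))
cv2.imwrite('pics/b.png',np.hstack([cv2.resize(x['color'],(400,300),interpolation=cv2.INTER_AREA) for x in(b,w)]))
for c in(a,b,w):
    R=cv2.Rodrigues(np.array(c['rvec'],float))[0];print(-R.T@np.ravel(c['tvec']),R[2],c['dist'],c['fov_y'],c['cx'],c['cy'])
s=arm.sense();print(s)
E
```

```text
[ 984.5673667  -502.76767557  576.10483053] [-0.54119152  0.53405694 -0.64953439] [-0.06967237  0.          0.          0.          0.        ] 57.05396741874521 260.2503912262629 194.16851336159618
[413.08126465 973.47108791 816.27363176] [ 0.079161   -0.79996713 -0.59479923] [-0.10453082  0.          0.          0.          0.        ] 47.30346631370857 257.13852836200465 192.64983128473872
[649.17770209  65.65106766 372.54114241] [-0.00268677 -0.26170877 -0.96514315] [-0.05305191  0.          0.          0.          0.        ] 60.50828810816227 260.617539335917 192.31294793328468
{'t': 0.15, 'qpos': array([-0.09777867,  0.38365695,  0.04386419,  1.59921883, -0.01794121,
        1.1612091 , -0.0498881 ]), 'dq': array([ 0.00078725, -0.00217152, -0.00053201, -0.00401262, -0.00031512,
       -0.00064131, -0.00021908]), 'joint_torque': array([ 2.19941270e-03, -4.34053266e+01,  1.02680024e+00, -2.49981201e+01,
        1.06983635e-02,  7.30535554e-03,  3.91670756e-05]), 'tcp_pos': array([ 6.49254016e+02, -1.19393570e-02,  2.30167224e+02]), 'tcp_rot': array([-2.22039512, -2.22046544,  0.0024152 ]), 'ft_force': array([ 0.43915216,  0.34990809, -0.28028694]), 'moment': array([-0.03403211,  0.03212391,  0.01555414]), 'grasp_force': 0.0, 'gripper_width': 85.39614179540338}
```

View pics/a.png

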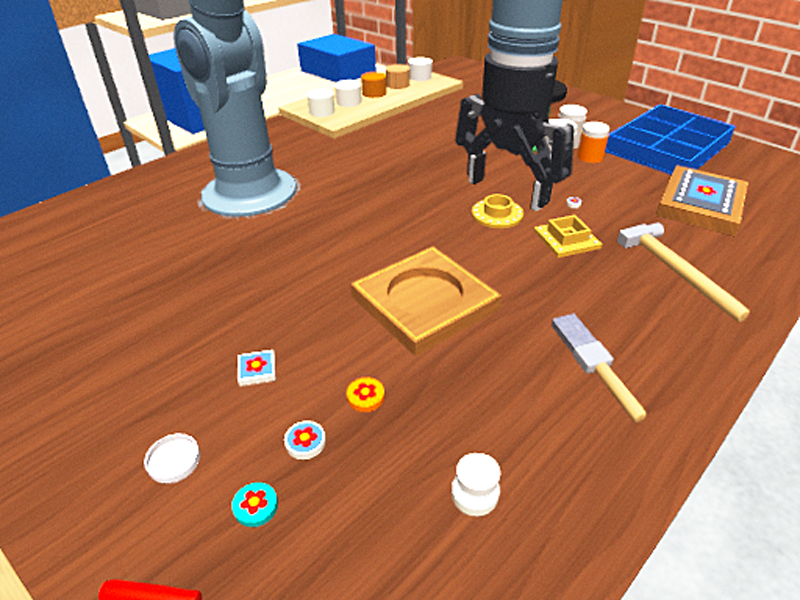

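View pics/b.png

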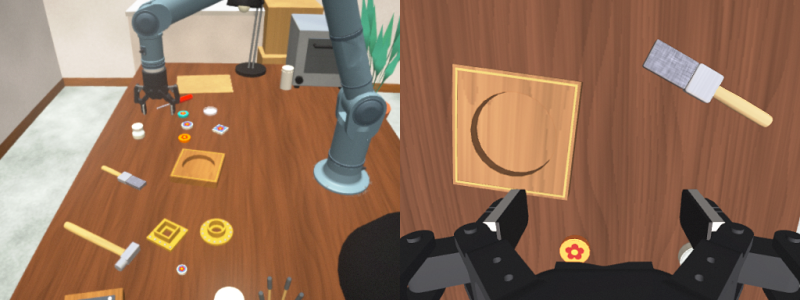

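The scene view shows the roundel at about (305,439), between the turquoise and orange discs. The ring is at (498,207), the empty frame at (425,295), and the square tile and square mount are clear of all three.

```bash
cat > m.py <<'E'
from h import *
def circ(c,mask,z,off=None):
    cs,_=cv2.findContours(mask,cv2.RETR_EXTERNAL,cv2.CHAIN_APPROX_NONE)
    k=max(cs,key=cv2.contourArea); p=onplane(c,cv2.convexHull(k).reshape(-1,2),z)[:,:2].astype(np.float32)
    return cv2.fitEllipse(p) if len(p)>4 else None
def near(c,xyz,r):
    px=cv2.projectPoints(np.array([xyz],float),np.array(c['rvec'],float),np.array(c['tvec'],float),K(c),np.array(c['dist'],float))[0].ravel()
    m=np.zeros(c['color'].shape[:2],np.uint8); cv2.circle(m,tuple(int(v) for v in px.round()),int(r),1,-1); return m,px
def world(c):
    h,w=c['depth'].shape; v,u=np.mgrid[:h,:w]
    n=cv2.undistortPointsIter(np.c_[u.ravel(),v.ravel()].astype(float).reshape(-1,1,2),K(c),np.array(c['dist'],float),None,None,(3,50,1e-8)).reshape(-1,2)
    P=np.c_[n,np.ones(len(n))]*c['depth'].reshape(-1,1)
    R=cv2.Rodrigues(np.array(c['rvec'],float))[0]
    return ((P-np.ravel(c['tvec']))@R).reshape(h,w,3)
E
cat > s1.py <<'E'
from m import *
L=lambda n:pickle.load(open(n+'.pkl','rb'))
a=L('scene');
g=dict(roundel=onplane(a,[195,281],12)[0],ring=onplane(a,[319,132],20)[0],frame=onplane(a,[272,189],20)[0])
for k,v in g.items(): print(k,v.round(1))
for n in('scene','side'):
    c=L(n);hsv=cv2.cvtColor(c['color'],cv2.COLOR_BGR2HSV);W=world(c)
    f=K(c)[0,0];
    R=cv2.Rodrigues(np.array(c['rvec'],float))[0]
    for k,rad in(('roundel',33),('ring',62),('frame',125)):
        m,px=near(c,g[k],1); D=(R@g[k]+np.ravel(c['tvec']))[2]; m,px=near(c,g[k],f*rad/D)
        x=W[m>0]; hh=hsv[m>0]; print(n,k,px.round(),'hsv med',np.median(hh,0),'z pct',np.percentile(x[:,2],[2,10,30,50,70,90,98]).round(1))
        if k=='roundel':
            q=m*((hsv[...,0]>90)&(hsv[...,0]<125)&(hsv[...,1]>70)).astype(np.uint8); print('  blue',q.sum(),circ(c,q,12))
            q=m*((hsv[...,2]>120)&((hsv[...,1]<70)|(q>0))).astype(np.uint8); print('  all',q.sum(),circ(c,q,12))
        if k=='ring':
            q=m*((hsv[...,0]>18)&(hsv[...,0]<35)&(hsv[...,1]>90)&(hsv[...,2]>90)).astype(np.uint8); print('  gold',q.sum(),circ(c,q,10))
            q2=q*(W[...,2]>26).astype(np.uint8); print('  collar',q2.sum(),circ(c,q2,32))
        if k=='frame':
            q=m*((W[...,2]>21)&(W[...,2]<36)).astype(np.uint8)
            cs,_=cv2.findContours(q,cv2.RETR_EXTERNAL,cv2.CHAIN_APPROX_NONE); kk=max(cs,key=cv2.contourArea)
            p=onplane(c,kk.reshape(-1,2),28)[:,:2].astype(np.float32); print('  outer',cv2.minAreaRect(p))
            cs,_=cv2.findContours(1-q,cv2.RETR_LIST,cv2.CHAIN_APPROX_NONE)
            for s in cs:
                if 200<cv2.contourArea(s)<20000: print('  well',cv2.fitEllipse(onplane(c,cv2.convexHull(s).reshape(-1,2),28)[:,:2].astype(np.float32)))
E
python3 s1.py
```

```text
roundel [ 605.1 -308.8   12. ]
ring [444.8 286.6  20. ]
frame [528.3 -11.5  20. ]
scene roundel [195. 281.] hsv med [ 11. 169. 246.] z pct [-1.8 -0.6  0.7  9.6 12.2 13.3 14.1]
  blue 166 ((601.3551025390625, -306.8094177246094), (41.890438079833984, 42.41457748413086), 102.02859497070312)
  all 367 ((604.1954345703125, -308.8199462890625), (50.39839172363281, 57.76336669921875), 63.92792892456055)
scene ring [319. 132.] hsv med [ 11. 175. 178.] z pct [-2.4 -1.4 -0.4  0.9  9.  22.8 31.4]
  gold 471 ((442.8884582519531, 286.2330627441406), (97.16934204101562, 128.27584838867188), 32.797428131103516)
  collar 81 ((445.4009704589844, 282.6600341796875), (52.70054626464844, 62.881893157958984), 42.99623489379883)
scene frame [272. 189.] hsv med [ 11. 172. 176.] z pct [-2.5 -1.7 -0.5  1.1 16.7 27.6 28.8]
  outer ((526.9771118164062, -10.614044189453125), (173.82252502441406, 176.34695434570312), 81.91350555419922)
  well ((527.1821899414062, -11.48721981048584), (111.0400390625, 116.7803726196289), 127.53812408447266)
  well ((526.2207641601562, -8.991751670837402), (215.59083557128906, 25
[... 292 characters left out ...]
170. 182.] z pct [-4.4 -2.9 -1.3  2.4  8.9 19.3 30.4]
  gold 1058 ((441.38409423828125, 294.1333923339844), (99.46086883544922, 103.55261993408203), 174.7344970703125)
  collar 137 ((441.0007019042969, 293.1444396972656), (52.90452575683594, 56.24350357055664), 172.12884521484375)
side frame [252. 210.] hsv med [ 13. 165. 164.] z pct [-4.2 -2.7 -1.   1.9 14.2 27.1 29. ]
  outer ((520.3197021484375, 0.7050704956054688), (178.69557189941406, 171.2119598388672), 81.71306610107422)
  well ((519.708984375, 0.23607206344604492), (112.10762786865234, 116.81391906738281), 105.43653869628906)
  well ((514.3661499023438, 0.12970304489135742), (227.7953338623047, 238.85617065429688), 79.21752166748047)
```

```bash
cat > s2.py <<'E'
from m import *
c=pickle.load(open('wrist.pkl','rb'));W=world(c)
x=W[...,2]; print(np.percentile(x[:200],[5,50,95]))
hsv=cv2.cvtColor(c['color'],cv2.COLOR_BGR2HSV)
q=((x>21)&(x<36)).astype(np.uint8)
q=cv2.morphologyEx(q,cv2.MORPH_OPEN,np.ones((3,3)))
q[260:]=0
cs,_=cv2.findContours(q,cv2.RETR_CCOMP,cv2.CHAIN_APPROX_NONE)
for s in cs:
    if cv2.contourArea(s)>1500:
        p=onplane(c,s.reshape(-1,2),28)[:,:2].astype(np.float32);print(cv2.contourArea(s),s.reshape(-1,2).min(0),s.reshape(-1,2).max(0),cv2.minAreaRect(p),cv2.fitEllipse(p))
print('orange',onplane(c,[224,320],12))
a=pickle.load(open('scene.pkl','rb'));print('orange scene',onplane(a,[365/1.5625,391/1.5625],12))
E
python3 s2.py
```

```text
[-1.25278553  0.25255535 28.06739662]
23683.5 [67 82] [231 256] ((522.8099975585938, -7.315452575683594), (171.0718231201172, 170.3828582763672), 81.7060317993164) ((522.8208618164062, -6.488450527191162), (198.4611053466797, 200.97415161132812), 82.20081329345703)
9028.0 [ 92 116] [199 225] ((524.2174682617188, -6.434104919433594), (116.6484375, 118.06556701660156), 43.63639831542969) ((524.2908935546875, -6.396244049072266), (116.4620132446289, 118.31553649902344), 9.284280776977539)
orange [[ 601.38032636 -201.70384105   12.        ]]
orange scene [[ 600.95662728 -204.89624017   12.        ]]
```

>>> carry_out(series=[[[-0.25, -0.1, 0, 0, 1], [-0.5, -0.2, 0, 0, 1], [-0.75, -0.3, 0, 0, 1], [-1, -0.4, 0, 0, 1]]])

```text
t: 0.48
tcp_pos: [609.2, -100.8, 230.7]
tcp_rot: [-2.22, -2.222, 0.001]
ft_force: [1.0, -0.7, -0.4]
gripper_width: 85.4
grasp_force: 0.0
```

>>> carry_out(series=[[[-0.33, -0.02, 0, 0, 1], [-0.66, -0.04, 0, 0, 1], [-1, -0.07, 0, 0, 1]]])

```text
t: 0.73
tcp_pos: [602.5, -200.7, 231.0]
tcp_rot: [-2.22, -2.222, -0.0]
ft_force: [0.4, 0.5, 0.3]
gripper_width: 85.5
grasp_force: 0.0
```

>>> carry_out(series=[[[-0.3, 0, 0.1, 0, 1], [-0.6, 0, 0.3, 0, 1], [-0.8, 0, 0.5, 0, 1], [-0.95, 0, 0.7, 0, 1], [-1, 0, 0.8, 0, 1], [-1, 0, 0.8, 0, 1], [-1, 0, 0.8, 0, 1]]])

```text
t: 1.32
tcp_pos: [602.8, -298.7, 150.5]
tcp_rot: [-2.219, -2.22, -0.0]
ft_force: [0.1, 0.2, 0.4]
gripper_width: 85.8
grasp_force: 0.0
```

```bash
cat > s3.py <<'E'
from m import *
c=cap('wrist');s=arm.sense();print(s['t'],s['tcp_pos'],s['tcp_rot'],s['ft_force'])
cv2.imwrite('pics/w1.png',c['color'])
hsv=cv2.cvtColor(c['color'],cv2.COLOR_BGR2HSV)
q=((hsv[...,0]>90)&(hsv[...,0]<125)&(hsv[...,1]>60)&(hsv[...,2]>120)).astype(np.uint8)
cs,_=cv2.findContours(q,cv2.RETR_EXTERNAL,cv2.CHAIN_APPROX_NONE)
for k in cs:
    if cv2.contourArea(cv2.convexHull(k))>300:
        print(k.reshape(-1,2).mean(0),cv2.fitEllipse(onplane(c,cv2.convexHull(k).reshape(-1,2),12)[:,:2].astype(np.float32)))
E
python3 s3.py
```

```text
1.3667 [ 604.07766321 -298.05736571  151.81913066] [-2.21898471 -2.22361099 -0.00242035] [0.80094528 0.53013538 0.73564153]
[259.11594203 189.44202899] ((600.9202880859375, -306.71966552734375), (43.82971954345703, 43.93088150024414), 77.69219207763672)
[ 90.08284024 159.42011834] ((452.8236083984375, -279.8184509277344), (54.60746765136719, 58.782798767089844), 52.785858154296875)
```

View pics/w1.png

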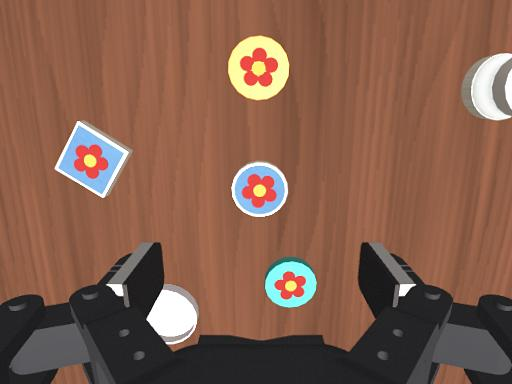

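The wrist view shows the roundel at (259,189). The turquoise disc and the lid lie clear below it, and the tile and the yellow disc are off to the left and top.

>>> carry_out(series=[[[-0.03, -0.01, 0.3, 0, 1], [-0.065, -0.015, 0.6, 0, 1], [-0.065, -0.015, 0.8, 0, 1], [-0.065, -0.015, 0.9, 0, 1], [-0.065, -0.015, 0.9, 0, 1], [-0.065, -0.015, 0.9, 0, 1]]])

```text
t: 1.87
tcp_pos: [603.0, -305.2, 62.5]
tcp_rot: [2.218, 2.223, 0.002]
ft_force: [0.7, 1.0, 0.6]
gripper_width: 85.6
grasp_force: 0.0
```

```bash
python3 s3.py; rm pics/w1.png
```

```text
1.9167 [ 603.6293308  -306.03640018   63.46249018] [2.21739257 2.22101215 0.00296923] [ 1.05994761 -0.28595486  0.00741647]
[257.48979592 214.57653061] ((600.8063354492188, -306.8715515136719), (44.122859954833984, 44.231327056884766), 56.821834564208984)
[ 26.59807074 173.20578778] ((454.2717590332031, -280.66259765625), (46.04374313354492, 104.4837875366211), 55.95001983642578)
```

>>> carry_out(series=[[[0, -0.01, 0.2, 0, 1], [0, -0.01, 0.4, 0, 1], [0, -0.01, 0.52, 0, 1], [0, -0.01, 0.58, 0, 1], [0, -0.01, 0.58, 0, 1], [0, -0.01, 0.58, 0, 0.75], [0, -0.01, 0.58, 0, 0.5], [0, -0.01, 0.58, 0, 0.4], [0, -0.01, 0.58, 0, 0.3], [0, -0.01, 0.58, 0, 0.3], [0, -0.01, 0.58, 0, 0.3], [0, -0.01, 0.58, 0, 0.3], [0, -0.01, 0.58, 0, 0.3]]], squeeze=30)

```text
t: 3.0
tcp_pos: [601.9, -307.1, 5.1]
tcp_rot: [2.22, 2.22, 0.002]
ft_force: [-1.9, 1.3, 6.5]
gripper_width: 48.2
grasp_force: 30.6
```

>>> carry_out(series=[[[0, 0, -0.1, 0, 0.3], [0, 0, -0.3, 0, 0.3], [0, 0, -0.6, 0, 0.3], [0, 0, -0.9, 0, 0.3], [0.1, 0, -1, 0, 0.3]]])

```text
t: 3.42
tcp_pos: [602.4, -301.1, 108.8]
tcp_rot: [2.219, 2.211, 0.002]
ft_force: [0.7, -1.6, 1.2]
gripper_width: 47.8
grasp_force: 31.1
```

>>> carry_out(series=[[[0.2, -0.1, -0.1, 0, 0.3], [0.4, -0.2, -0.2, 0, 0.3], [0.6, -0.3, -0.2, 0, 0.3], [0.8, -0.4, -0.2, 0, 0.3], [1, -0.5, -0.2, 0, 0.3]]])

```text
t: 3.83
tcp_pos: [549.5, -194.7, 123.1]
tcp_rot: [-2.22, -2.221, -0.0]
ft_force: [0.1, 0.8, -1.1]
gripper_width: 47.9
grasp_force: 31.1
```

>>> carry_out(series=[[[0.25, -0.1, -0.1, 0, 0.3], [0.5, -0.2, -0.1, 0, 0.3], [0.75, -0.25, -0.1, 0, 0.3], [0.95, -0.28, -0.1, 0, 0.3], [1, -0.28, -0.1, 0, 0.3], [1, -0.28, -0.1, 0, 0.3], [1, -0.28, -0.1, 0, 0.3]]])

```text
t: 4.42
tcp_pos: [522.5, -97.1, 133.2]
tcp_rot: [2.221, 2.221, -0.001]
ft_force: [0.5, -0.1, -0.0]
gripper_width: 48.1
grasp_force: 31.1
```

```bash
cat > s4.py <<'E'
from m import *
c=cap('wrist');s=arm.sense();print(s['t'],s['tcp_pos'],s['tcp_rot'],s['ft_force'],s['gripper_width'])
cv2.imwrite('pics/w2.png',c['color'])
x=world(c)[...,2]
q=((x>21)&(x<36)).astype(np.uint8)
q=cv2.morphologyEx(q,cv2.MORPH_OPEN,np.ones((3,3)))
cs,_=cv2.findContours(q,cv2.RETR_CCOMP,cv2.CHAIN_APPROX_NONE)
for s in cs:
    if cv2.contourArea(s)>1500:
        p=onplane(c,s.reshape(-1,2),28)[:,:2].astype(np.float32);print(cv2.contourArea(s),s.reshape(-1,2).min(0),s.reshape(-1,2).max(0),cv2.minAreaRect(p),cv2.fitEllipse(p))
E
python3 s4.py
```

```text
4.4667 [522.52917706 -98.06983916 133.22163598] [ 2.22257023e+00  2.21918882e+00 -1.08954689e-03] [-0.41334916 -0.43419597 -1.08231591] 47.758751953385776
22327.0 [137   0] [395 198] ((520.5390625, -20.266845703125), (144.0664825439453, 170.5887908935547), 81.77055358886719) ((523.0843505859375, -22.99037742614746), (158.33566284179688, 184.79241943359375), 95.51045227050781)
```

View pics/w2.png

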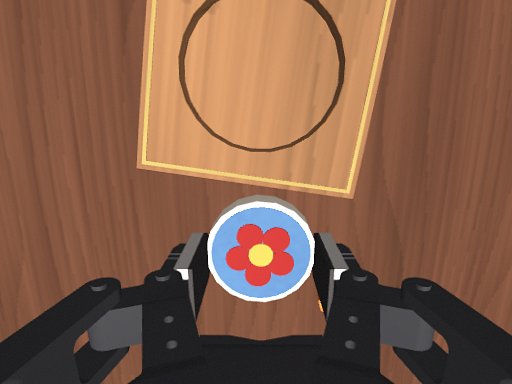

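The roundel is held square between the pads at (261,252), with the well partly in view above it at about (262,70).

>>> carry_out(series=[[[0.15, 0, 0, 0, 0.3], [0.25, 0, 0, 0, 0.3], [0.25, 0, 0, 0, 0.3], [0.25, 0, 0, 0, 0.3], [0.25, 0, 0, 0, 0.3]]])

```text
t: 4.88
tcp_pos: [522.6, -72.6, 133.2]
tcp_rot: [2.222, 2.22, -0.001]
ft_force: [-0.1, -0.3, -0.0]
gripper_width: 47.7
grasp_force: 31.1
```

```bash
cat > s5.py <<'E'
from m import *
c=cap('wrist');s=arm.sense();t=s['tcp_pos'];print(s['t'],t,s['ft_force'],s['gripper_width'])
x=world(c)[...,2]
q=((x>21)&(x<36)).astype(np.uint8); q=cv2.morphologyEx(q,cv2.MORPH_OPEN,np.ones((3,3)))
for k in cv2.findContours(q,cv2.RETR_CCOMP,cv2.CHAIN_APPROX_NONE)[0]:
    if cv2.contourArea(k)>1500:
        p=onplane(c,k.reshape(-1,2),28)[:,:2].astype(np.float32);print(cv2.contourArea(k),k.reshape(-1,2).min(0),k.reshape(-1,2).max(0),cv2.minAreaRect(p),cv2.fitEllipse(p))
hsv=cv2.cvtColor(c['color'],cv2.COLOR_BGR2HSV)
q=((hsv[...,0]>90)&(hsv[...,0]<125)&(hsv[...,1]>60)&(hsv[...,2]>120)).astype(np.uint8)
for k in cv2.findContours(q,cv2.RETR_EXTERNAL,cv2.CHAIN_APPROX_NONE)[0]:
    if cv2.contourArea(cv2.convexHull(k))>3000:
        z=np.median(x[q>0]); e=cv2.fitEllipse(onplane(c,cv2.convexHull(k).reshape(-1,2),z)[:,:2].astype(np.float32));print('roundel',z,e,np.array(e[0])-t[:2])
E
python3 s5.py
```

```text
4.9333 [522.4667265  -72.69844474 133.21309097] [ 0.5338398   1.10919658 -0.83501664] 48.15891946317086
48136.0 [140   0] [400 227] ((522.3800048828125, -8.002731323242188), (168.94558715820312, 170.56686401367188), 81.73634338378906) ((525.0361938476562, -12.645814895629883), (178.83212280273438, 204.72891235351562), 101.67965698242188)
20696.5 [181  17] [342 182] ((522.8283081054688, -7.304599761962891), (117.232421875, 117.6849365234375), 89.8370132446289) ((522.4695434570312, -7.419334888458252), (116.94206237792969, 117.06316375732422), 159.79385375976562)
roundel 140.3378861389814 ((522.1692504882812, -72.42916107177734), (44.442848205566406, 44.44590759277344), 174.34967041015625) [-0.29747601  0.26928367]
```

>>> carry_out(series=[[[0.2, 0, 0, 0, 0.3], [0.4, 0, 0.1, 0, 0.3], [0.58, 0, 0.2, 0, 0.3], [0.65, 0, 0.35, 0, 0.3], [0.65, 0, 0.5, 0, 0.3], [0.65, 0, 0.7, 0, 0.3], [0.65, 0, 0.8, 0, 0.3], [0.65, 0, 0.8, 0, 0.3], [0.65, 0, 0.8, 0, 0.3]]])

```text
t: 5.68
tcp_pos: [522.1, -7.3, 52.9]
tcp_rot: [-2.222, -2.22, 0.002]
ft_force: [0.2, 0.4, -0.7]
gripper_width: 47.6
grasp_force: 31.1
```

```bash
python3 s5.py
```

```text
5.7333 [523.03383049  -7.13025685  53.74151152] [ 0.21195037 -0.66232499 -0.30195475] 47.91634025687312
3182.5 [196 299] [325 339] ((521.6563720703125, -65.7321548461914), (27.301467895507812, 77.18917083740234), 88.87106323242188) ((520.6539306640625, -66.25566864013672), (25.707569122314453, 88.2818832397461), 89.54971313476562)
39950.0 [106  40] [455 287] ((525.3051147460938, 11.063545227050781), (133.28579711914062, 170.3198699951172), 81.81876373291016) ((522.8539428710938, 15.025888442993164), (145.87095642089844, 186.38076782226562), 88.79533386230469)
roundel 60.02793704282317 ((521.6729736328125, -7.186567306518555), (44.43918991088867, 44.59849166870117), 135.1078643798828) [-1.36085685 -0.05631046]
```

>>> carry_out(series=[[[0, 0.01, 0.15, 0, 0.3], [0, 0.01, 0.28, 0, 0.3], [0, 0.01, 0.35, 0, 0.3], [0, 0.01, 0.38, 0, 0.3], [0, 0.01, 0.385, 0, 0.3], [0, 0.01, 0.39, 0, 0.3], [0, 0.01, 0.395, 0, 0.3], [0, 0.01, 0.4, 0, 0.3], [0, 0.01, 0.4, 0, 0.3], [0, 0.01, 0.4, 0, 0.3]]])

```text
t: 6.57
tcp_pos: [523.8, -6.4, 13.6]
tcp_rot: [2.221, 2.221, 0.001]
ft_force: [0.2, 0.3, -0.2]
gripper_width: 48.1
grasp_force: 31.1
```

>>> carry_out(series=[[[0, 0, 0.004, 0, 0.3], [0, 0, 0.008, 0, 0.3], [0, 0, 0.012, 0, 0.3], [0, 0, 0.012, 0, 0.3], [0, 0, 0.012, 0, 0.3]]])

```text
t: 6.98
tcp_pos: [523.7, -6.4, 13.0]
tcp_rot: [-2.221, -2.221, -0.0]
ft_force: [-1.9, -0.6, 6.1]
gripper_width: 48.0
grasp_force: 31.9
```

>>> carry_out(series=[[[0, 0, 0, 0, 0.6], [0, 0, 0, 0, 0.65], [0, 0, 0, 0, 0.7], [0, 0, 0, 0, 0.75], [0, 0, 0, 0, 0.75], [0, 0, -0.1, 0, 0.75], [0, 0, -0.3, 0, 0.75], [0, 0, -0.6, 0, 0.8], [0, 0, -0.9, 0, 1], [0, 0, -1, 0, 1], [0, 0, -1, 0, 1], [0, 0, -1, 0, 1]]])

```text
t: 7.98
tcp_pos: [523.8, -6.5, 112.6]
tcp_rot: [2.221, 2.221, 0.002]
ft_force: [0.3, 0.8, -0.1]
gripper_width: 84.9
grasp_force: 0.0
```

```bash
sed -i 's/>3000/>1000/' s5.py; python3 s5.py; python3 -c "
import pickle,cv2;cv2.imwrite('pics/w3.png',pickle.load(open('wrist.pkl','rb'))['color'])"
```

```text
8.0333 [522.56901648  -6.50523926 111.36549644] [ 0.29271642 -0.61643991 -0.60064696] 85.50972215231391
51705.5 [139  58] [402 313] ((522.52294921875, -7.328224182128906), (170.3942413330078, 170.55418395996094), 81.6711196899414) ((525.2210083007812, -4.658663272857666), (190.9000244140625, 200.27505493164062), 32.31916427612305)
20045.5 [176 111] [342 271] ((522.4930419921875, -5.641014099121094), (117.12686920166016, 117.15435028076172), 45.1998176574707) ((522.5166625976562, -5.571743488311768), (116.82128143310547, 117.10977172851562), 77.92764282226562)
roundel 20.2384594103563 ((523.1268920898438, -6.273845672607422), (44.1143913269043, 44.27318572998047), 113.41275787353516) [0.55787561 0.23139358]
```

View pics/w3.png

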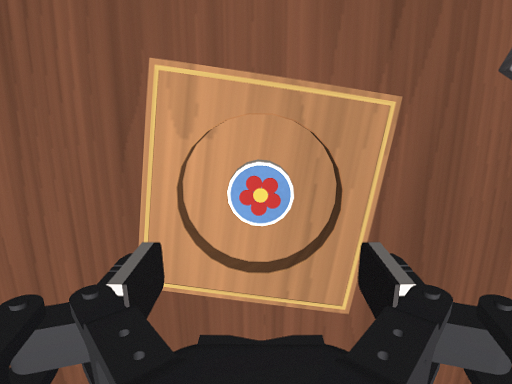

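The roundel lies face up at (261,194), centred in the well within about 1 mm.

>>> carry_out(series=[[[0.25, -0.1, -0.1, 0, 1], [0.5, -0.2, -0.2, 0, 1], [0.75, -0.3, -0.3, 0, 1], [1, -0.4, -0.4, 0, 1]]])

```text
t: 8.37
tcp_pos: [481.1, 93.9, 150.0]
tcp_rot: [-2.22, -2.219, 0.007]
ft_force: [-0.2, 0.0, 0.6]
gripper_width: 85.5
grasp_force: 0.0
```

>>> carry_out(series=[[[0.33, -0.1, 0, 0, 1], [0.66, -0.2, 0, 0, 1], [1, -0.4, 0, 0, 1]]])

```text
t: 8.62
tcp_pos: [443.2, 193.9, 150.6]
tcp_rot: [-2.224, -2.219, 0.002]
ft_force: [1.5, 0.1, -0.0]
gripper_width: 85.4
grasp_force: 0.0
```

>>> carry_out(series=[[[0.3, 0, 0, 0, 1], [0.6, 0, 0, 0, 1], [0.85, 0, 0, 0, 1], [0.95, 0, 0, 0, 1], [0.95, 0, 0, 0, 1], [0.95, 0, 0, 0, 1], [0.95, 0, 0, 0, 1]]])

```text
t: 9.2
tcp_pos: [443.4, 285.6, 150.9]
tcp_rot: [2.224, 2.218, -0.005]
ft_force: [0.1, -0.3, 0.1]
gripper_width: 85.2
grasp_force: 0.0
```

```bash
cat > s6.py <<'E'
from m import *
c=cap('wrist');s=arm.sense();t=s['tcp_pos'];print(s['t'],t,s['ft_force'],s['gripper_width'])
x=world(c)[...,2]; cv2.imwrite('pics/w4.png',c['color'])
hsv=cv2.cvtColor(c['color'],cv2.COLOR_BGR2HSV)
g=((hsv[...,0]>18)&(hsv[...,0]<35)&(hsv[...,1]>90)&(hsv[...,2]>80))
for nm,q,z in(('flange',g,10),('collar',g&(x>27)&(x<37),32)):
  for k in cv2.findContours(q.astype(np.uint8),cv2.RETR_EXTERNAL,cv2.CHAIN_APPROX_NONE)[0]:
    if cv2.contourArea(cv2.convexHull(k))>1000:
        p=onplane(c,cv2.convexHull(k).reshape(-1,2),z)[:,:2].astype(np.float32)
        print(nm,k.reshape(-1,2).mean(0),cv2.fitEllipse(p),cv2.minAreaRect(p))
E
python3 s6.py
```

```text
9.25 [443.72792161 285.50493146 151.19239712] [-0.03523749  0.55954857  0.07269548] 85.23597580538754
flange [259.38906752 174.85530547] ((441.76708984375, 287.6518249511719), (98.32302856445312, 98.38966369628906), 139.12779235839844) ((441.7552490234375, 287.6707763671875), (97.4688720703125, 98.07119750976562), 89.87987518310547)
flange [424.92528736 150.65229885] ((585.9684448242188, 308.96722412109375), (101.67154693603516, 159.80474853515625), 62.71628952026367) ((587.4427490234375, 308.7567443847656), (89.84306335449219, 91.98649597167969), 62.805057525634766)
collar [259.07446809 182.35106383] ((441.7197265625, 287.4273986816406), (54.74040985107422, 55.05501937866211), 88.0590591430664) ((441.8616027832031, 287.19390869140625), (53.84736251831055, 54.81892395019531), 89.89855194091797)
collar [438.78448276 157.26293103] ((588.6036987304688, 308.33544921875), (69.02552795410156, 80.69451904296875), 57.1581916809082) ((588.0027465820312, 308.45135498046875), (56.49638366699219, 57.47305679321289), 62.686553955078125)
```

View pics/w4.png

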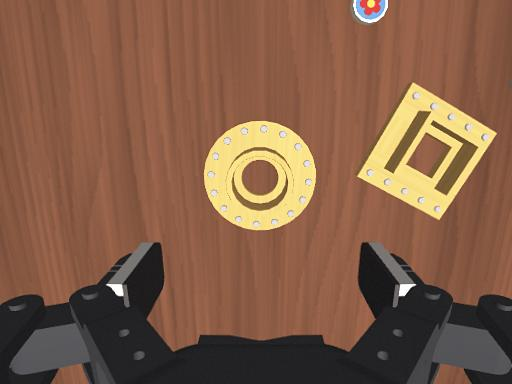

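The ring is at (260,176), collar up, with the square mount well to its right at (427,150).

>>> carry_out(series=[[[0.02, -0.02, 0.3, 0, 1], [0.02, -0.02, 0.6, 0, 1], [0.02, -0.02, 0.8, 0, 1], [0.02, -0.02, 0.9, 0, 1], [0.02, -0.02, 0.9, 0, 1], [0.02, -0.02, 0.9, 0, 1]]])

```text
t: 9.75
tcp_pos: [441.9, 289.4, 62.1]
tcp_rot: [2.223, 2.219, -0.001]
ft_force: [0.0, -0.0, 0.2]
gripper_width: 85.7
grasp_force: 0.0
```

```bash
python3 s6.py
```

```text
9.8 [442.6663441  290.31170884  63.1392517 ] [0.35169632 0.41081025 0.26424723] 85.63385432105616
flange [261.40277778 209.68055556] ((441.97784423828125, 287.7578430175781), (98.1998062133789, 98.41039276123047), 86.29932403564453) ((441.9130554199219, 287.664794921875), (97.51085662841797, 98.04132843017578), 89.94023895263672)
flange [474.14835165 176.62087912] ((572.6526489257812, 289.3893127441406), (85.35707092285156, 152.46343994140625), 175.4458770751953) ((587.9606323242188, 308.6732177734375), (89.75275421142578, 90.84510803222656), 62.81869125366211)
collar [261.06716418 226.03731343] ((441.8136291503906, 287.3810119628906), (54.79342269897461, 55.116268157958984), 132.43856811523438) ((441.81719970703125, 287.61016845703125), (54.6652946472168, 54.700714111328125), 43.94173812866211)
collar [487.92028986 192.67391304] ((546.6016845703125, 297.0302734375), (7.533776760101318, 8.324097633361816), 0.0) ((565.9228515625, 306.5111389160156), (33.048423767089844, 67.9400634765625), 11.5160493850708)
```

>>> carry_out(series=[[[-0.02, 0, 0.15, 0, 1], [-0.02, 0, 0.3, 0, 1], [-0.02, 0, 0.38, 0, 1], [-0.02, 0, 0.41, 0, 1], [-0.02, 0, 0.41, 0, 1], [-0.02, 0, 0.41, 0, 0.8], [-0.02, 0, 0.41, 0, 0.6], [-0.02, 0, 0.41, 0, 0.5], [-0.02, 0, 0.41, 0, 0.4], [-0.02, 0, 0.41, 0, 0.4], [-0.02, 0, 0.41, 0, 0.4], [-0.02, 0, 0.41, 0, 0.4], [-0.02, 0, 0.41, 0, 0.4]]], squeeze=60)

```text
t: 10.88
tcp_pos: [442.5, 289.2, 22.9]
tcp_rot: [2.222, 2.22, 0.003]
ft_force: [-1.0, -1.4, 7.3]
gripper_width: 52.4
grasp_force: 61.3
```

>>> carry_out(series=[[[0, 0, -0.1, 0, 0.4], [0, 0, -0.25, 0, 0.4], [0, 0, -0.5, 0, 0.4], [0, 0, -0.75, 0, 0.4], [0, 0, -0.95, 0, 0.4], [0, 0, -1, 0, 0.4], [0, 0, -1, 0, 0.4]]])

```text
t: 11.47
tcp_pos: [442.8, 289.5, 123.3]
tcp_rot: [2.221, 2.221, 0.007]
ft_force: [-0.2, 0.3, -2.4]
gripper_width: 52.8
grasp_force: 63.5
```

>>> carry_out(series=[[[-0.1, 0.05, -0.05, 0, 0.4], [-0.3, 0.1, -0.1, 0, 0.4], [-0.5, 0.2, -0.1, 0, 0.4], [-0.75, 0.3, -0.1, 0, 0.4], [-1, 0.4, -0.1, 0, 0.4]]])

```text
t: 11.88
tcp_pos: [480.5, 186.2, 129.3]
tcp_rot: [-2.22, -2.222, 0.006]
ft_force: [0.7, -0.7, -2.2]
gripper_width: 52.1
grasp_force: 63.5
```

>>> carry_out(series=[[[-0.25, 0.1, 0, 0, 0.4], [-0.5, 0.2, 0, 0, 0.4], [-0.75, 0.3, 0, 0, 0.4], [-0.95, 0.4, 0, 0, 0.4], [-1, 0.4, 0, 0, 0.4], [-1, 0.4, 0, 0, 0.4], [-1, 0.4, 0, 0, 0.4]]])

```text
t: 12.47
tcp_pos: [520.0, 88.2, 129.7]
tcp_rot: [-2.221, -2.219, 0.004]
ft_force: [0.5, 0.3, -1.7]
gripper_width: 52.2
grasp_force: 63.5
```

>>> carry_out(series=[[[-0.2, 0, 0, 0, 0.4], [-0.5, 0, 0, 0, 0.4], [-0.75, 0, 0, 0, 0.4], [-0.9, 0, 0, 0, 0.4], [-0.95, 0, 0, 0, 0.4], [-0.95, 0, 0, 0, 0.4], [-0.95, 0, 0, 0, 0.4]]])

```text
t: 13.05
tcp_pos: [521.2, -4.1, 130.8]
tcp_rot: [-2.218, -2.223, -0.001]
ft_force: [-0.6, 0.6, -2.2]
gripper_width: 52.4
grasp_force: 63.5
```

```bash
cat > s7.py <<'E'
from m import *
import sys
c=cap('wrist');s=arm.sense();t=s['tcp_pos'];print(s['t'],t,s['tcp_rot'],s['ft_force'],s['gripper_width'])
W=world(c);x=W[...,2]; cv2.imwrite('pics/w5.png',c['color'])
hsv=cv2.cvtColor(c['color'],cv2.COLOR_BGR2HSV)
g=((hsv[...,0]>18)&(hsv[...,0]<35)&(hsv[...,1]>90)&(hsv[...,2]>80)&(x>t[2]-32))
print('z hist',np.percentile(x[g],[5,20,40,60,80,95]).round(1))
zt=np.percentile(x[g],97)
zf=t[2]-12.
for nm,q,z in(('flange',g,zf),('collar',g&(x>t[2]+3),t[2]+10)):
  for k in cv2.findContours(q.astype(np.uint8),cv2.RETR_EXTERNAL,cv2.CHAIN_APPROX_NONE)[0]:
    if cv2.contourArea(cv2.convexHull(k))>1000:
        p=onplane(c,cv2.convexHull(k).reshape(-1,2),z)[:,:2].astype(np.float32)
        print(nm,k.reshape(-1,2).mean(0),cv2.fitEllipse(p),cv2.minEnclosingCircle(p))
f=g&(x<t[2]-8); A=W[f]; co=np.linalg.lstsq(np.c_[A[:,:2]-t[:2],np.ones(len(A))],A[:,2],rcond=None)[0]; print('flange plane slope,z',co,f.sum())
E
python3 s7.py
```

```text
13.1 [521.33644596  -3.61664965 130.8905667 ] [-2.21644132e+00 -2.22454598e+00 -1.30630751e-03] [ 1.1429079   0.43040685 -2.32310853] 52.21749065642117
z hist [116.7 117.3 117.7 118.1 119.7 140. ]
flange [259.67530488 232.37652439] ((520.7531127929688, -4.877683162689209), (97.36445617675781, 97.67426300048828), 164.53848266601562) ((520.909912109375, -4.854273319244385), 49.09572219848633)
collar [259.78338279 255.54005935] ((520.6948852539062, -4.961220741271973), (53.94829559326172, 54.26309585571289), 179.7968292236328) ((520.5684814453125, -4.955567836761475), 27.38038444519043)
flange plane slope,z [-4.31521025e-03  1.00432996e-03  1.17698358e+02] 12695
```

View pics/w5.png

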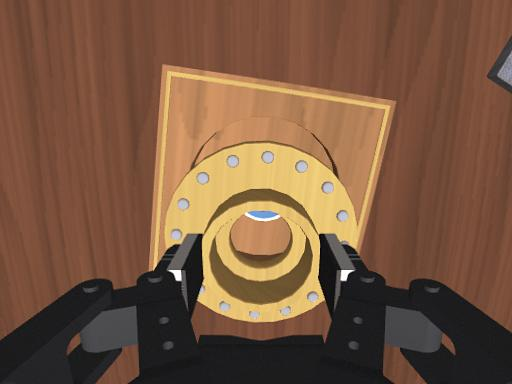

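The ring is held level over the frame, with the roundel visible through its window. The flange centre is at (520.8, -4.9), so it needs about +1.9 mm in x and -1.5 mm in y.

>>> carry_out(series=[[[-0.015, 0.02, 0.15, 0, 0.4], [-0.015, 0.02, 0.3, 0, 0.4], [-0.015, 0.02, 0.45, 0, 0.4], [-0.015, 0.02, 0.6, 0, 0.4], [-0.015, 0.02, 0.7, 0, 0.4], [-0.015, 0.02, 0.75, 0, 0.4], [-0.015, 0.02, 0.75, 0, 0.4], [-0.015, 0.02, 0.75, 0, 0.4]]])

```text
t: 13.77
tcp_pos: [523.8, -7.2, 56.2]
tcp_rot: [-2.22, -2.223, -0.001]
ft_force: [0.1, 0.1, -1.2]
gripper_width: 52.2
grasp_force: 63.5
```

```bash
python3 s7.py
```

```text
13.8167 [524.27855814  -7.40676545  56.73108919] [2.22001056e+00 2.22185052e+00 1.85342441e-03] [ 0.14482738  0.58401754 -1.62267315] 52.196908729851415
z hist [28.2 41.4 42.8 43.4 44.1 65.3]
flange [260.6047261  223.91407089] ((523.2835083007812, -7.761963367462158), (97.05757904052734, 97.69066619873047), 3.596355438232422) ((523.2011108398438, -7.687110424041748), 48.99081802368164)
flange [259.99658936 136.78308322] ((521.895263671875, 12.238147735595703), (157.4018096923828, 177.8477020263672), 101.96208190917969) ((524.59765625, 12.00995922088623), 94.09500885009766)
collar [259.24561404 254.80701754] ((523.2015380859375, -7.755472183227539), (53.63591384887695, 54.51995086669922), 7.9459943771362305) ((523.2218627929688, -7.581150054931641), 27.397632598876953)
flange plane slope,z [-2.22692815e-03 -9.20853535e-02  4.16945457e+01] 16688
```

>>> carry_out(series=[[[0.012, 0, 0.03, 0, 0.4], [0.012, 0, 0.06, 0, 0.4], [0.012, 0, 0.085, 0, 0.4], [0.012, 0, 0.1, 0, 0.4], [0.012, 0, 0.11, 0, 0.4], [0.012, 0, 0.115, 0, 0.4], [0.012, 0, 0.12, 0, 0.4], [0.012, 0, 0.123, 0, 0.4], [0.012, 0, 0.126, 0, 0.4], [0.012, 0, 0.126, 0, 0.4], [0.012, 0, 0.126, 0, 0.4]]])

```text
t: 14.73
tcp_pos: [523.5, -6.8, 43.5]
tcp_rot: [2.221, 2.222, 0.0]
ft_force: [0.1, 0.3, -1.7]
gripper_width: 52.3
grasp_force: 63.5
```

>>> carry_out(series=[[[0, 0, 0.003, 0, 0.4], [0, 0, 0.006, 0, 0.4], [0, 0, 0.009, 0, 0.4], [0, 0, 0.009, 0, 0.4], [0, 0, 0.009, 0, 0.4]]])

```text
t: 15.15
tcp_pos: [523.6, -6.8, 42.9]
tcp_rot: [2.221, 2.222, 0.0]
ft_force: [-1.9, 0.5, 2.1]
gripper_width: 52.1
grasp_force: 64.0
```

>>> carry_out(series=[[[0, 0, 0.003, 0, 0.4], [0, 0, 0.003, 0, 0.65], [0, 0, 0.003, 0, 0.7], [0, 0, 0.003, 0, 0.75], [0, 0, 0.003, 0, 0.8], [0, 0, 0.003, 0, 0.85], [0, 0, -0.1, 0, 0.9], [0, 0, -0.3, 0, 1], [0, 0, -0.6, 0, 1], [0, 0, -0.9, 0, 1], [0, 0, -1, 0, 1], [0, 0, -1, 0, 1], [0, 0, -1, 0, 1]]])

```text
t: 16.23
tcp_pos: [523.8, -6.8, 143.2]
tcp_rot: [2.221, 2.221, 0.002]
ft_force: [0.6, -0.5, -0.0]
gripper_width: 85.3
grasp_force: 0.0
```

```bash
cat > s8.py <<'E'
from m import *
c=cap('wrist');s=arm.sense();print(s['t'],s['tcp_pos'],s['ft_force'])
W=world(c);x=W[...,2];cv2.imwrite('pics/w6.png',c['color'])
hsv=cv2.cvtColor(c['color'],cv2.COLOR_BGR2HSV)
g=((hsv[...,0]>18)&(hsv[...,0]<35)&(hsv[...,1]>90)&(hsv[...,2]>80))
for nm,z0,z1,z in(('collar',47,58,52),('flange',22,38,30)):
  q=(g&(x>z0)&(x<z1)).astype(np.uint8); q=cv2.morphologyEx(q,cv2.MORPH_OPEN,np.ones((3,3)))
  for k in cv2.findContours(q,cv2.RETR_EXTERNAL,cv2.CHAIN_APPROX_NONE)[0]:
    if cv2.contourArea(cv2.convexHull(k))>1000:
      e=cv2.fitEllipse(onplane(c,cv2.convexHull(k).reshape(-1,2),z)[:,:2].astype(np.float32)); print(nm,e)
      if nm=='collar': ctr=np.array(e[0])
r=np.hypot(W[...,0]-ctr[0],W[...,1]-ctr[1])
A=W[g&(r>33)&(r<40)&(x>20)&(x<40)];print('plane',np.linalg.lstsq(np.c_[A[:,:2]-ctr,np.ones(len(A))],A[:,2],rcond=None)[0],len(A))
q=((x>24)&(x<36)).astype(np.uint8)
p=onplane(c,max(cv2.findContours(q,cv2.RETR_EXTERNAL,cv2.CHAIN_APPROX_NONE)[0],key=cv2.contourArea).reshape(-1,2),28)[:,:2].astype(np.float32);print('frame',cv2.minAreaRect(p))
E
python3 s8.py
```

```text
16.2833 [522.63502574  -6.79737653 141.8678556 ] [ 0.03397362 -0.03500083  0.5273859 ]
collar ((523.0159912109375, -8.433221817016602), (54.566898345947266, 54.790916442871094), 55.379642486572266)
flange ((523.0010986328125, -8.189838409423828), (98.10279846191406, 98.197509765625), 147.1551513671875)
flange ((651.4069213867188, 73.57522583007812), (38.06285858154297, 82.47860717773438), 0.0)
flange ((449.0145263671875, 89.82209014892578), (34.2590446472168, 37.864444732666016), 0.0)
plane [-1.50149966e-03  1.50839313e-03  2.99422474e+01] 2189
frame ((522.5845336914062, -7.072242736816406), (169.80145263671875, 170.64573669433594), 81.6579360961914)
```

View pics/w6.png

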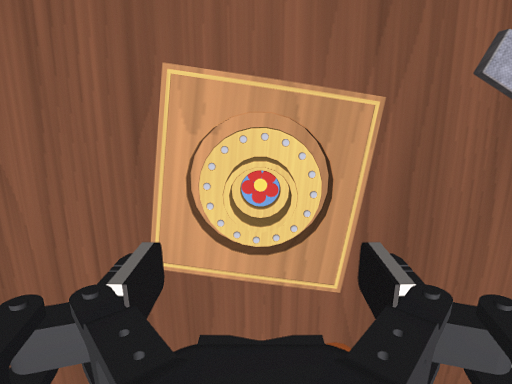

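The ring lies flat (flange top at z 29.9) and centred within about 1 mm, with the flower showing in its window at (261,186). The gripper is clear above it.

```bash
python3 -c "
from workcell import arm
print(arm.finish_job())"
```

```text
the job is handed in; nothing more can be done
None
```

I set the roundel face up in the middle of the well, laid the ring flat over it about 1 mm off centre, let go of both, and handed the job in after about 16 s; the hand-in returned no verdict.

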